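# Shut the vent and pump up the calibration bench

## Robot

A 7-joint arm with a two-finger parallel gripper is mounted at the origin on the work surface. World frame = base frame: x ahead of the robot, y to its left, z up, the work surface at z = 0. Lengths are in m, angles in rad, forces in N, time in s.
With the tool pointing down it reaches from about 0.4 to 0.85 m from the base axis. Payload 10.4 kg.
Tool frame: the origin (TCP) lies at the very end of the fingers, on their centre line; the grasp point (between the pads) lies 19 mm behind it; z points along the fingers, y is the line along which they close (so a half turn about z gives the same grasp; the last joint's range is limited). The gripper opens to 85 mm and grips with 20 to 120 N. Pads are 22 mm wide; open, the fingers measure 114 mm over their backs; the gripper's body (76 mm by 85 mm) begins 54 mm behind the grasp point. The pads swing forward as they close: fully open they stand 13 mm farther back than shut.
Start: joints at [1.27, 0.332, -0.065, 1.46, 0.022, 1.35, -0.088], TCP at [0.171, -0.601, 0.231] pointing down, gripper open.
Joint ranges: [-2.6, 2.6], [-0.5, 2.12], [-1.47, 1.34], [0.16, 2.42], [-1.27, 4.41], [0.06, 2.06], [-2.6, 2.6]. Speed limits (rad/s): [2.22, 2.22, 2.79, 2.79, 3.14, 3.14, 3.14].

## Interface

Orientations are given as a unit quaternion [x, y, z, w].
In Python, from workcell import arm gives the robot as it stands.
- The arm moves only by the tool send_rows, never from a script. Its argument "deltas" is a list that holds one entry, the list of rows, each a list of 7 numbers: the shift along the tool's x, y, z in mm, then the turn, a rotation vector about the tool's x, y, z in rad, then the opening, from 0 (shut) to 1 (fully open). In form: [[[dx, dy, dz, rx, ry, rz, claw], ...]]. A call has exactly 10 rows; each row shifts and turns the commanded pose from where the row before left it, along the tool's axes as they then stand; what a row does not reach is not made up. A row lasts 1/8 s, in which the tool goes at most 62.5 mm and 10.7 degrees, less where a joint would pass 70% of its speed; a pose out of reach is approached as far as the arm can. A call with a gripper value outside its range is refused whole. The fingers move at their own pace and stop on an object; "force" is the grip in N (left out, the last holds). Time passes only in rows, so rows that do not move let the fingers close, or fill a call up. It gives the time, the measured TCP pose, the force, the opening and the grip force at its end, in the units of the state.
- arm.get_obs(): the state, without advancing time (a new reading comes with each control period).
- arm.capture(name): name is "scene" or "top"; returns (picture, depth): 384x512x3 uint8, red, green, blue; 384x512 float32, m along the optical axis (not along the pixel's ray), 0 where there is no reading.
- arm.get_calibration(name): a dict with "camera_matrix" (3x3 intrinsics, pixels), "eye" and "rotation" of the camera in the world. Camera axes: x right, y down, z forward; pixel columns grow to the right and rows downward; lengths in m; the calibration is good to about 2 mm. A picture is of the moment at which its call begins. get_calibration takes no time and is no camera call.
- arm.finish_job(): hands the job in; it is judged then, once.
Trained networks look in the newest picture that a camera, given by its name, has taken for a name from the list of things; names that differ only in an ending like _2 or _b are one class to them, and where a whole thing is asked for, a point or a joint stands for the part that bears it (a point fixed in the world has none). Each returns a list of dicts, best first, with "score" (0 to 1); they miss things now and then, are a little off and sometimes report something else, mostly with a low value. They report only what shows in the picture. A call takes as long as a camera call.
- arm.recognise(thing, camera): "box" ([left, top, width, height] as shares, 0 to 1, of the picture: columns of its width, rows of its height, round what is visible of it).
The state is a dict: "time": time; "q": joint angles; "qvel": joint speeds; "effort": joint torques, N m; "ee_pos": TCP position; "orientation": TCP orientation; "contact_force": force on the tool from outside, world axes, zero at the start; "ft_torque": the same for the moment, N m; "opening": finger opening in m; "gripper_force": force on a finger pad.
Only numpy, scipy, OpenCV 4.12 (cv2) and the standard library are available. Lean on these libraries where they do the work, as an engineer would, in place of code of your own. Each camera call takes 0.05 s, during which the arm holds its last target. There are 200 camera calls.

## Task

Bring the bench pressure pump up to pressure: push the vent lever round until it is fully closed, then press the pump's spring plunger right down and let it rise again, stroke after stroke, until the steel indicator pin stands fully out. Use the fingertips only and grip nothing; do not touch the pin, and leave the mug, the gas detector, the brass adapter and the screwdriver where they are. Finish with the plunger risen and the lever still closed.

Things in the scene. Friction and masses are not known exactly. Their poses are not given: they have to be found in the camera images.
- pump: Grey cast base of the bench pressure pump, 150 (x) x 310 (y) x 45 mm high, fixed; origin under its centre, z up, front = its -x, towards the robot. On it, at x, y in mm: pump column (10, -105), pin indicator (35, 0), brass vent valve (-45, 0) 71 mm high with the lever on top, green digital gauge (40, 112), 100 mm disc, 189 mm high, plug (-35, 105) 63 mm high.
- cap_top (a point): Centre of the flat top of the plunger's black round palm cap (52 mm across, flat to 48 mm), 172 mm above the table when the plunger is up; the cap sits on a 14 mm rod in the upright aluminium pump column (46 mm across) and the point moves down with it. 30 mm of stroke is available.
- plunger (a joint): How far the plunger is pressed, m: 0 up, 0.030 bottom stop. Its spring pushes back with about 5 N at the top, 14 N at the bottom. Vent closed: each full stroke (to within 2 mm of the bottom, then up to within 2 mm of the top) lifts the pin one step of about 4 mm (the first may be less; a fast one may give two); short strokes may do nothing. Vent open: nothing. Pin out: more strokes only blow off.
- lever_pivot (a point): The upright axis of the vent lever, at the lever's mid-height, 84 mm above the table; it does not move.
- lever_tip (a point): End of the vent lever, at mid-height: a level flat steel bar 12 mm wide and 14 mm high, 64 mm long from the pivot. Below the bar is free room down to the deck (45 mm high) except for the valve body and its outlet stub (top 62 mm high, reaching 30 mm from the pivot along the pump's -x).
- vent_lever (a joint): Angle of the vent lever, rad: 0 is fully open, the bar pointing along the pump's -x, in line with the vent outlet; it closes clockwise seen from above; pi/2 is the closed stop, the bar pointing along the pump's +y. Stiff enough to stay where it is left; about 1 to 2 N at the tip turns it.
- pop_pin (a joint): How far the indicator pin has come out, in m: 0 is in, about 0.0255 is fully out; it starts anywhere up to 0.008. It stays where it is between strokes.
- pin_top (a point): Top of the indicator pin, a plain steel pin 16 mm across in a black round collar (32 mm across, top 75 mm above the table). The pin's top stands 3 mm above the collar when it is in and 28 to 29 mm when it is fully out.
- mug: White mug, 80 mm across and 95 mm high, loose; origin under its centre.
- detector: Black hand-held gas detector lying flat, 125 x 72 x 42 mm with two brass nipples on its +x end, loose; origin under its centre.
- adapter: Turned brass pipe adapter standing upright, 28 mm across and 40 mm high, loose; origin under its centre.
- screwdriver: Screwdriver lying on the table, loose; its x runs along its length, the blade to +x.

How it is judged:
By the outcome, as a careful person would: the job done as asked, in the order asked, and still so for the second after the job is handed in, with the robot touching nothing.
It also fails if it takes over 51 s, if anything falls off the work surface, if the arm or the gripper's body presses on something with over 40 N, if the wrist force passes 120 N, or if a joint passes its speed limit or range.

## Working session

There is one attempt and no reset: what is moved stays moved. The work goes in short steps, Python scripts to look and compute and a tool call to move; the robot and the scene stay as the last step left them, time stands still between calls to the robot, and variables do not carry over. Pictures are saved under pics/ and viewed, at most 10 in all, crops included, and the job is handed in when it is done.

Besides the shell and the picture viewer there is one more tool, called by a JSON object that holds its "op" and its "data". send_rows: Moves the arm, as the interface text tells. Its arguments: {"type":"object","properties":{"deltas":{"type":"array"},"force":{"type":"number"}},"required":["deltas"]}

```bash
mkdir -p pics
cat > h.py <<'E'
import numpy as np,cv2
from workcell import arm
def cap(n,f=None):
    p,d=arm.capture(n)
    if f: cv2.imwrite('pics/'+f,p[:,:,::-1])
    return p,d
def world(n,d):
    c=arm.get_calibration(n);K=np.array(c['camera_matrix']);v,u=np.mgrid[:384,:512]
    P=np.stack([(u-K[0,2])/K[0,0]*d,(v-K[1,2])/K[1,1]*d,d],-1)
    W=P@np.array(c['rotation']).T+np.array(c['eye']);W[d==0]=np.nan
    return W
E
python3 - <<'E'
from h import *
s=arm.get_obs();print(s['time'],s['ee_pos'],s['orientation'],s['contact_force'],s['opening'])
ims=[]
for n in ('top','scene'):
    p,d=cap(n);np.save(n+'.npy',d);cv2.imwrite(f'pics/{n}0.png',p[:,:,::-1])
    print(n,arm.get_calibration(n))
    for t in ('pump','cap_top','lever_tip','pin_top','mug','detector'):
        r=arm.recognise(t,n)[:1]
        if r:
            b=np.array(r[0]['box'])*[512,384,512,384];print(t,r[0]['score'],b.round())
E
```

```text
0.0 [ 0.17129029 -0.60067205  0.23049761] [ 9.90367335e-01  1.38463024e-01 -1.28458876e-04 -7.18633371e-04] [-0.72072272  0.57726534  0.69131111] 0.08544993056119714
top {'camera_matrix': array([[378.6664303 ,   0.        , 258.24257515],
       [  0.        , 378.6664303 , 196.52743815],
       [  0.        ,   0.        ,   1.        ]]), 'eye': array([0.53983094, 0.02771274, 1.03739046]), 'rotation': array([-0.69976672,  0.71348509, -0.02200019,  0.02795645])}
pump 0.76 [208. 156. 125.  77.]
cap_top 0.93 [309. 181.  25.  24.]
lever_tip 0.45 [258. 206.  14.  30.]
mug 0.72 [354. 194.  45.  31.]
detector 0.92 [157. 145.  29.  52.]
scene {'camera_matrix': array([[431.45960795,   0.        , 250.32142226],
       [  0.        , 431.45960795, 189.70889964],
       [  0.        ,   0.        ,   1.        ]]), 'eye': array([ 1.04800147, -0.36345332,  0.88745834]), 'rotation': array([ 0.86702269,  0.382158  , -0.12458216, -0.29445918])}
pump 0.72 [165. 163. 146. 111.]
cap_top 0.68 [306. 157.  53.  48.]
lever_tip 0.6 [215. 172.  15.  25.]
mug 0.75 [ 99. 243.  57.  52.]
detector 0.78 [310. 159.  50.  47.]
```

```bash
sed -i "s/np.array(c\['rotation'\]).T/Rotation.from_quat(c['rotation']).as_matrix().T/; 1a from scipy.spatial.transform import Rotation" h.py
python3 - <<'E'
from h import *
W=world('top',np.load('top.npy'));S=world('scene',np.load('scene.npy'))
for n,u,v in [('table',256,330),('cap',321,193),('lev',265,231),('lev',265,215),('mug',376,205),('det',171,171)]: print(n,W[v,u].round(4))
m=W[...,2];k=(abs(m-.172)<.006);k[:, :290]=0
print('cap',W[k].mean(0),k.sum())
a=cv2.imread('pics/top0.png')[110:270,130:430];cv2.imwrite('pics/topc.png',cv2.resize(a,(800,427),interpolation=2))
E
```

```text
table [ 0.2545  0.0486 -0.0016]
cap [ 0.6066 -0.1097  0.1697]
lev [ 0.5187  0.0191 -0.0018]
lev [0.5613 0.0186 0.0451]
mug [ 0.5836 -0.2842  0.005 ]
det [0.6829 0.2657 0.0416]
cap [ 0.61003903 -0.10512957  0.17117177] 388
```

View pics/scene0.png

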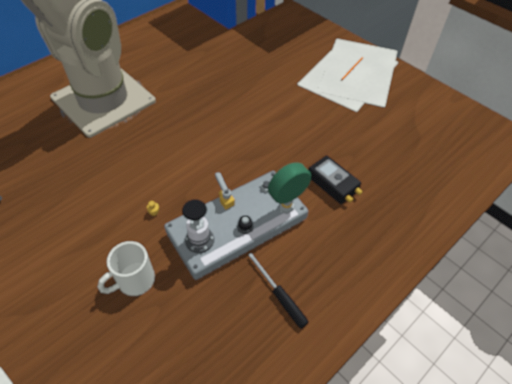

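View pics/topc.png

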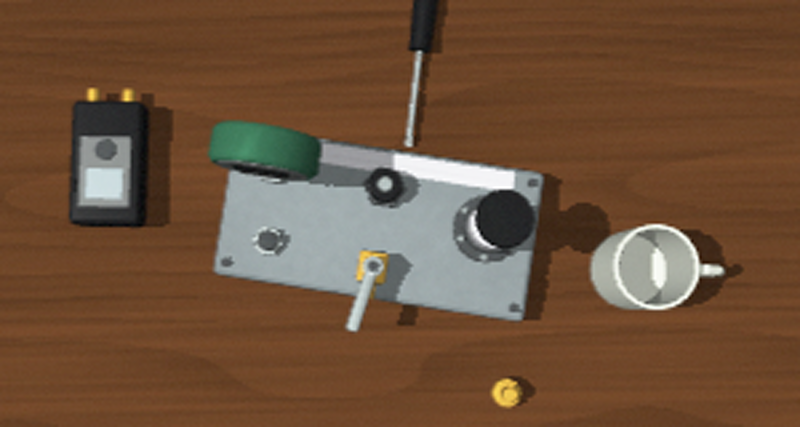

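```bash
cat > m.py <<'E'
from h import *
W=world('top',np.load('top.npy'));S=world('scene',np.load('scene.npy'))
c=arm.get_calibration('top');K=c['camera_matrix'];R=Rotation.from_quat(c['rotation']).as_matrix()
def ray(u,v,z):
    r=R@np.array([(u-K[0,2])/K[0,0],(v-K[1,2])/K[1,1],1]);e=c['eye'];return (e+r*(z-e[2])/r[2])[:2]
q=lambda x,y,z:ray(130+x/2.6667-.3,110+y/2.6667-.3,z)
for nm,A in(('top',W),('scene',S)):
    k=(abs(A[...,2]-.045)<.006)&(abs(A[...,0]-.62)<.15)&(abs(A[...,1])<.19)
    k=cv2.morphologyEx(k.astype('u1'),cv2.MORPH_OPEN,np.ones((3,3)))
    n,l,st,_=cv2.connectedComponentsWithStats(k);i=1+st[1:,4].argmax()
    (cx,cy),wh,a=cv2.minAreaRect((A[l==i][:,:2]*1000).astype('f4'));print(nm,cx,cy,wh,a,st[i,4])
cor=[q(x,y,.045) for x,y in((215,272),(523,318),(545,174))]
print('corners',cor)
y=cor[0]-cor[1];print('yaw',np.degrees(np.arctan2(-y[0],y[1])),np.linalg.norm(y),np.linalg.norm(cor[2]-cor[1]),'centre',(cor[0]+cor[2])/2)
p,t=q(374,265,.091),q(352,329,.091);print('pivot',p,'tip',t,np.linalg.norm(t-p))
print('capray',q(505,219,.172),'adapter',q(507,392,.04))
E
python3 m.py
```

```text
top 618.678955078125 -0.59454345703125 (309.40960693359375, 149.7310333251953) 80.00362396240234 4912
scene 619.4814453125 -1.6244659423828125 (309.0750427246094, 150.93450927734375) 79.99991607666016 4910
corners [array([0.57274823, 0.16183858]), array([ 0.5219473 , -0.13915556]), array([ 0.66316474, -0.16532616])]
yaw -9.579933554846335 0.30525106105032335 0.1436219478087081 centre [ 0.61795648 -0.00174379]
pivot [0.57489062 0.00640057] tip [0.51557219 0.02819151] 0.06319430876666172
capray [ 0.60920066 -0.10505324] adapter [ 0.45008286 -0.12209676]
```

{"op": "send_rows", "data": {"deltas": [[[36,-33.3,0,0,0,0,0],[36,-33.3,0,0,0,0,0],[36,-33.3,0,0,0,0,0],[36,-33.3,0,0,0,0,0],[36,-33.3,0,0,0,0,0],[36,-33.3,0,0,0,0,0],[36,-33.3,0,0,0,0,0],[36,-33.3,0,0,0,0,0],[36,-33.3,0,0,0,0,0],[36,-33.3,0,0,0,0,0]]]}}

```text
time: 1.95
ee_pos: [0.427, -0.1807, 0.2316]
orientation: [0.99, 0.138, 0.0, 0.0]
contact_force: [1.0, 0.5, 0.3]
opening: -0.0003
gripper_force: 0.0
```

{"op": "send_rows", "data": {"deltas": [[[36,-33.3,0,0,0,0,0],[36,-33.3,0,0,0,0,0],[36,-33.3,0,0,0,0,0],[34,-33,0,0,0,0,0],[0,0,0,0,0,0.151,0],[0,0,0,0,0,0.151,0],[0,0,0,0,0,0.151,0],[0,0,0,0,0,0,0],[0,0,0,0,0,0,0],[0,0,0,0,0,0,0]]]}}

```text
time: 3.2
ee_pos: [0.5264, -0.0154, 0.2313]
orientation: [0.996, -0.087, 0.0, 0.0]
contact_force: [0.3, -0.2, 0.4]
opening: 0.0001
gripper_force: 0.0
```

{"op": "send_rows", "data": {"deltas": [[[0,0,45,0,0,0,0],[0,0,45,0,0,0,0],[0,0,45,0,0,0,0],[0,0,24,0,0,0,0],[-4.3,-13.3,0,0,0,0,0],[-1.5,-9.3,0,0,0,0,0],[-1.5,-9.3,0,0,0,0,0],[2,-8.8,0,0,0,0,0],[2,-8.9,0,0,0,0,0],[0,0,0,0,0,0,0]]]}}

```text
time: 4.45
ee_pos: [0.5322, 0.0354, 0.0725]
orientation: [0.996, -0.087, 0.0, -0.0]
contact_force: [1.4, -0.0, 0.1]
opening: -0.0001
gripper_force: 0.0
```

{"op": "send_rows", "data": {"deltas": [[[5.8,-7.8,0,0,0,0,0],[5.8,-7.9,0,0,0,0,0],[6,-4,0,0,0,0,0],[6,-3,0,0,0,0,0],[6,-3,0,0,0,0,0],[1.5,0,0,0,0,0,0],[1.5,0,0,0,0,0,0],[0,0,0,0,0,0,0],[0,0,0,0,0,0,0],[0,0,0,0,0,0,0]]]}}

```text
time: 5.7
ee_pos: [0.5664, 0.0543, 0.0719]
orientation: [0.996, -0.087, -0.002, 0.0]
contact_force: [-11.3, 1.1, 5.6]
opening: 0.0003
gripper_force: 5.7
```

{"op": "send_rows", "data": {"deltas": [[[-6,0,0,0,0,0,0],[-8,0,0,0,0,0,0],[0,0,-40,0,0,0,0],[0,0,-40,0,0,0,0],[0,0,-40,0,0,0,0],[20,37.5,0,0,0,0,0],[20,37.5,0,0,0,0,0],[20,37.5,0,0,0,0,0],[23,37.5,0,0,0,0,0],[0,0,0,0,0,0,0]]]}}

```text
time: 6.95
ee_pos: [0.6104, -0.1105, 0.1918]
orientation: [0.996, -0.09, 0.0, 0.001]
contact_force: [-0.2, 0.4, 0.3]
opening: -0.0001
gripper_force: 0.0
```

Run:
```python
from h import *
p,d=cap('top');q,e=cap('scene')
a=cv2.resize(p[130:250,180:360],(720,480));b=cv2.resize(q[140:280,150:330],(0,0),fx=4,fy=4)
cv2.imwrite('pics/t1.png',a[:,:,::-1]);cv2.imwrite('pics/s1.png',b[:,:,::-1])
print(arm.get_obs()['ee_pos'])
```

```text
[ 0.610081   -0.10565979  0.19221935]
```

View pics/s1.png

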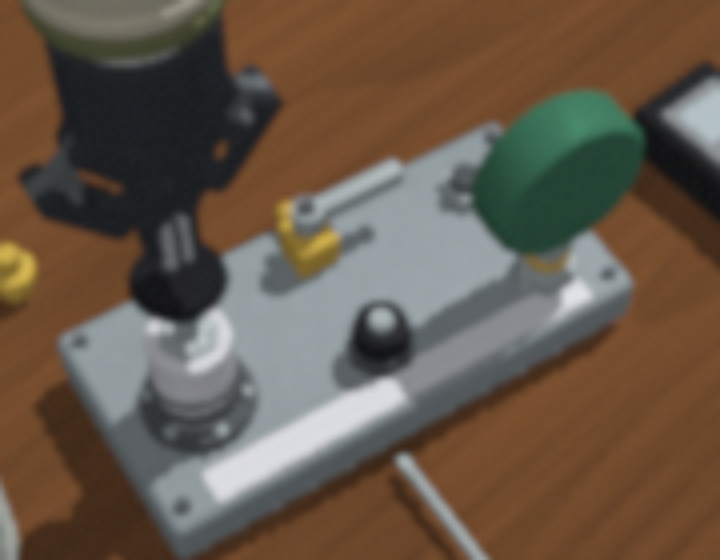

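View pics/t1.png

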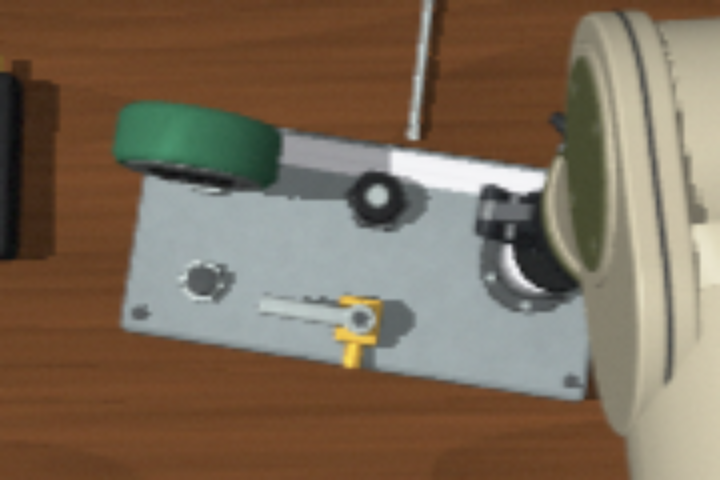

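{"op": "send_rows", "data": {"deltas": [[[0,0,15,0,0,0,0],[0,0,10,0,0,0,0],[0,0,11,0,0,0,0],[0,0,11,0,0,0,0],[0,0,10,0,0,0,0],[0,0,0,0,0,0,0],[0,0,0,0,0,0,0],[0,0,0,0,0,0,0],[0,0,0,0,0,0,0],[0,0,0,0,0,0,0]]]}}

```text
time: 8.3
ee_pos: [0.6103, -0.1046, 0.1418]
orientation: [0.996, -0.087, 0.001, 0.001]
contact_force: [-28.4, 3.1, 58.5]
opening: 0.0002
gripper_force: 28.6
```

{"op": "send_rows", "data": {"deltas": [[[0,0,-13,0,0,0,0],[0,0,-13,0,0,0,0],[0,0,-13,0,0,0,0],[0,0,0,0,0,0,0],[0,0,0,0,0,0,0],[0,0,12,0,0,0,0],[0,0,12,0,0,0,0],[0,0,12,0,0,0,0],[0,0,0,0,0,0,0],[0,0,0,0,0,0,0]]]}}

```text
time: 9.55
ee_pos: [0.6105, -0.106, 0.1419]
orientation: [0.996, -0.088, 0.001, 0.001]
contact_force: [-17.2, 1.2, 36.8]
opening: 0.0002
gripper_force: 18.7
```

{"op": "send_rows", "data": {"deltas": [[[0,0,-12,0,0,0,0],[0,0,-12,0,0,0,0],[0,0,-12,0,0,0,0],[0,0,0,0,0,0,0],[0,0,0,0,0,0,0],[0,0,0,0,0,0,0],[0,0,0,0,0,0,0],[0,0,0,0,0,0,0],[0,0,0,0,0,0,0],[0,0,0,0,0,0,0]]]}}

```text
time: 10.8
ee_pos: [0.6102, -0.106, 0.1743]
orientation: [0.996, -0.088, 0.0, 0.0]
contact_force: [0.6, 0.8, 0.5]
opening: 0.0002
gripper_force: 0.0
```

```bash
cat > look.py <<'E'
import sys
from h import *
q,e=cap('scene');b=cv2.resize(q[140:280,150:330],(0,0),fx=4,fy=4);cv2.imwrite('pics/'+sys.argv[1],b[:,:,::-1])
W=world('scene',e);X=np.array([.619+.0345,-.001-.0061])
k=np.hypot(W[...,0]-X[0],W[...,1]-X[1])<.016
k&=W[...,2]>.06
print(arm.get_obs()['time'],k.sum(),np.sort(W[k][:,2])[-15:].round(4), arm.recognise('pin_top','scene')[:1])
E
python3 look.py s2.png
```

```text
10.85 178 [0.0956 0.0959 0.096  0.0962 0.0962 0.0966 0.0967 0.0967 0.0977 0.0978
 0.0979 0.0979 0.0981 0.0981 0.0984] [{'box': [0.4762, 0.5648, 0.0154, 0.025], 'score': 0.4}]
```

View pics/s2.png

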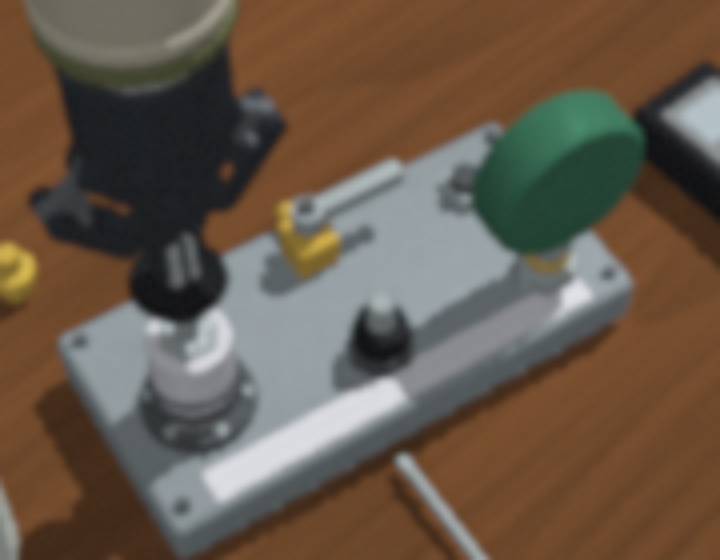

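{"op": "send_rows", "data": {"deltas": [[[0,0,12,0,0,0,0],[0,0,12,0,0,0,0],[0,0,12,0,0,0,0],[0,0,0,0,0,0,0],[0,0,0,0,0,0,0],[0,0,-12,0,0,0,0],[0,0,-12,0,0,0,0],[0,0,-12,0,0,0,0],[0,0,0,0,0,0,0],[0,0,0,0,0,0,0]]]}}

```text
time: 12.15
ee_pos: [0.6097, -0.1061, 0.1733]
orientation: [0.996, -0.088, -0.001, 0.0]
contact_force: [0.1, -0.4, 0.3]
opening: -0.0001
gripper_force: 0.0
```

```bash
python3 look.py s3.png
```

```text
12.2 184 [0.1003 0.1005 0.1007 0.1007 0.1008 0.1009 0.101  0.1013 0.1016 0.1018
 0.1019 0.1021 0.1026 0.1031 0.1048] []
```

{"op": "send_rows", "data": {"deltas": [[[0,0,12,0,0,0,0],[0,0,12,0,0,0,0],[0,0,12,0,0,0,0],[0,0,0,0,0,0,0],[0,0,0,0,0,0,0],[0,0,-12,0,0,0,0],[0,0,-12,0,0,0,0],[0,0,-12,0,0,0,0],[0,0,0,0,0,0,0],[0,0,0,0,0,0,0]]]}}

```text
time: 13.5
ee_pos: [0.6097, -0.106, 0.1732]
orientation: [0.996, -0.087, -0.001, -0.0]
contact_force: [0.2, -0.2, -0.1]
opening: -0.0001
gripper_force: 0.0
```

```bash
python3 look.py s4.png
```

```text
13.55 198 [0.1044 0.1044 0.1047 0.1049 0.105  0.1051 0.1052 0.1054 0.1055 0.1056
 0.106  0.106  0.106  0.1067 0.1071] [{'box': [0.4775, 0.556, 0.0113, 0.0307], 'score': 0.59}]
```

View pics/s4.png

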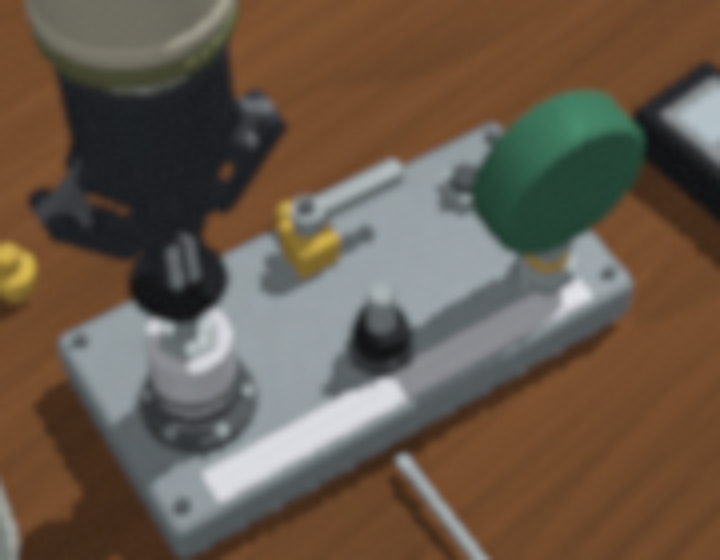

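The pin (380,290 in the crop) stands well out. I'll stroke until its height stops changing.

{"op": "send_rows", "data": {"deltas": [[[0,0,12,0,0,0,0],[0,0,12,0,0,0,0],[0,0,12,0,0,0,0],[0,0,0,0,0,0,0],[0,0,0,0,0,0,0],[0,0,-12,0,0,0,0],[0,0,-12,0,0,0,0],[0,0,-12,0,0,0,0],[0,0,0,0,0,0,0],[0,0,0,0,0,0,0]]]}}

```text
time: 14.85
ee_pos: [0.6097, -0.106, 0.1731]
orientation: [0.996, -0.087, -0.001, -0.0]
contact_force: [0.5, 0.0, -0.5]
opening: 0.0002
gripper_force: 0.0
```

```bash
python3 look.py s5.png; python3 look.py s5b.png
```

```text
14.9 195 [0.1045 0.1045 0.1045 0.1046 0.1047 0.1048 0.1052 0.1055 0.1055 0.1056
 0.1058 0.1058 0.106  0.1066 0.108 ] [{'box': [0.3277, 0.4281, 0.2793, 0.2932], 'score': 0.36}]
15.0 191 [0.1043 0.1044 0.1044 0.1044 0.1047 0.1047 0.1047 0.1049 0.1049 0.1051
 0.1054 0.1055 0.1058 0.106  0.1074] [{'box': [0.3193, 0.4299, 0.2889, 0.2987], 'score': 0.21}]
```

{"op": "send_rows", "data": {"deltas": [[[0,0,-15,0,0,0,0],[0,0,-25,0,0,0,0],[0,0,-30,0,0,0,0],[-25,25,0,0,0,0,0],[-35,35,0,0,0,0,0],[-35,35,0,0,0,0,0],[-35,35,0,0,0,0,0],[-25,25,0,0,0,0,0],[0,0,0,0,0,0,0],[0,0,0,0,0,0,0]]]}}

```text
time: 16.3
ee_pos: [0.4313, -0.2311, 0.2452]
orientation: [0.996, -0.087, 0.001, 0.0]
contact_force: [0.1, 0.0, -0.2]
opening: -0.0001
gripper_force: 0.0
```

Run:
```python
from h import *
p,d=cap('top');q,e=cap('scene')
a=cv2.resize(p[110:270,130:430],(800,427));b=cv2.resize(q[130:290,90:390],(800,427))
W=world('top',d);k=(abs(W[...,2]-.171)<.006)&(np.hypot(W[...,0]-.61,W[...,1]+.106)<.03);print(W[k].mean(0),k.sum())
cv2.imwrite('pics/f.png',cv2.resize(np.vstack([a,b]),(562,600))[:,:,::-1])
```

```text
[ 0.61001209 -0.10502473  0.17117557] 389
```

View pics/f.png

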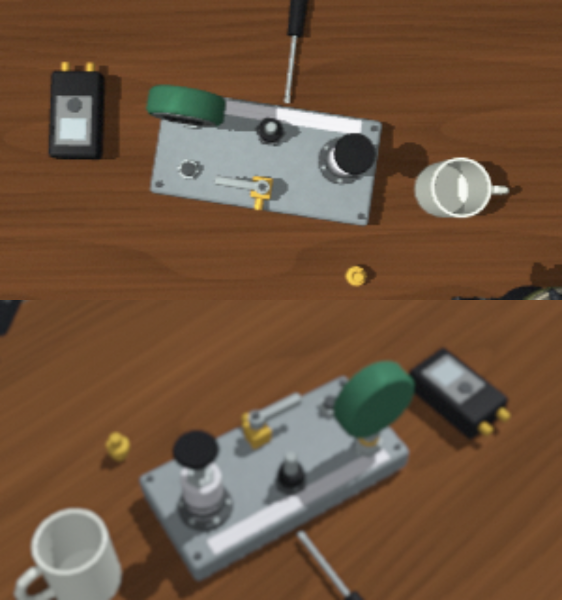

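The final pictures show the lever closed (263,186 to 216,181), the cap risen to 171 mm, the pin out (291,460), and the loose objects still in place.

```bash
python3 -c "
from workcell import arm
print(arm.finish_job())"
```

```text
the job is handed in; nothing more can be done
None
```

The job is handed in at about 16 s of the 51 s limit: the vent lever is at its closed stop, the pin stopped rising at about 105 mm after five strokes (fully out), the plunger is up, and the mug, detector, adapter and screwdriver look unmoved in the last pictures.

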